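# Move the parts basket to the empty hook stand

## Task

Unhook the open parts basket from the hook stand it hangs on and hang it by its bar on the hook stand that has nothing on it. Carry it level, do not set it down on the way, and leave the flat plate hanging on the third stand as it is.

Things in the scene. Friction and masses are not known exactly. Their poses are not given: they have to be found in the camera images.
- basket_grip (a point): Centre of the basket's black grip block (18 x 40 x 42 mm tall; pinch the 18 mm). It sits on a 10 mm round bar 140 mm long, axis 27 mm below this point; end straps carry an open steel tray 84 x 140 x 35 mm with yellow motors and wheels in it, rim 92 mm and underside 127 mm below this point (underside 35 mm over the bench when hung). x across the bar, y along it, z up. Under 0.45 kg, balanced.
- free_hook (a point): Empty stand: where a hung bar's axis lies, midway between its two hooks, 135 mm up. Each hook is an 8 mm rod bent to a U, mouth up (40 mm wide, 20 at the bottom), 90 mm apart; tips 18 mm above this point, underside 13 mm below it. x to the post (90 mm off, top 21 mm above this point), y along the bar. The tray cannot pass the rods from above: bring it in under them from -x, bar over the tips.
- start_hook (a point): The same point on the stand on which the basket hangs at the start. All three stands are alike (square steel foot, post, two hooks), fixed to the bench; axes as for the empty one. To unhook: lift 30 to 45 mm, then draw away from the post (-x) by 80 mm or more.
- plate_grip (a point): Centre of the grip block of the thing on the third stand, to be left alone: a flat aluminium plate 140 mm wide, 45 mm tall, 5 mm thick, with dark holes, hanging upright from the same sort of bar and block as the basket. Its block's top, 20 mm above this point (182 mm above the bench), is the highest part of the three stands and what hangs there.

How it is judged:
On the way:
1. the basket is lifted off its first stand and carried clear of it (horizontal distance between basket_grip and start_hook above 0.1 m and height (world z) of basket_grip above 0.15 m), for 0.2 s.
At the end, for the whole second after the job is handed in: The basket hangs, at rest, with its bar in both hooks of the stand that was empty: grip block within 22 mm horizontally of the middle of the hooks and 17 to 37 mm above the hook point, upright within 10 degrees, bar within 11 degrees of the line of the hooks (horizontal distance between basket_grip and free_hook below 0.022 m and z of basket_grip in the frame of free_hook between 0.017 and 0.037 m and angle between basket_grip's own z axis and vertical below 0.175 rad and angle between the y axis of basket_grip and the y axis of free_hook, either way round below 0.2 rad); the robot touches nothing.
It fails at once if the basket is tipped more than 20 degrees (angle between basket_grip's own z axis and vertical above 0.35 rad).
It fails at once if the basket is set down or dropped: its underside comes below 13 mm above the bench (height (world z) of basket_grip below 0.14 m).
It fails at once if the plate on the third stand is moved more than 25 mm or tipped more than 30 degrees (distance of plate_grip from where it was at the start of the episode above 0.025 m or angle between plate_grip's own z axis and vertical above 0.52 rad).
It also fails if it takes over 53 s, if anything falls off the work surface, if the arm or the gripper's body presses on something with over 40 N, if the wrist force passes 120 N, or if a joint passes its speed limit or range.

## Robot

A 6-joint arm with a two-finger parallel gripper is mounted at the origin on the work surface. World frame = base frame: x ahead of the robot, y to its left, z up, the work surface at z = 0. Lengths are in m, angles in rad, forces in N, time in s.
With the tool pointing down it reaches from about 0.275 to 0.75 m from the base axis. Payload 10.2 kg.
Tool frame: the origin (TCP) lies midway between the tips of the shut fingers; the grasp point (between the pads) lies 19 mm behind it; y points along the fingers, x is the direction in which the jaws open and shut, and the axes are right-handed (so a half turn about y gives the same grasp; the last joint's range is limited). The gripper opens to 85 mm and grips with 20 to 120 N. Pads are 22 mm wide; open, the fingers measure 114 mm over their backs; the gripper's body (76 mm by 85 mm) begins 54 mm behind the grasp point. The pads swing forward as they close: fully open they stand 13 mm farther back than shut.
Start: joints at [-1.368, 0.313, 1.498, -0, 1.331, -0.223], TCP at [0.217, -0.478, 0.231] pointing down, gripper open.
Joint ranges: [-2.94, 2.94], [-0.97, 2.17], [0.19, 2.56], [-1.23, 4.37], [0.02, 3.11], [-2.88, 2.88]. Speed limits (rad/s): [2.39, 2.39, 3.01, 3.14, 3.14, 3.14].

## Interface

Orientations are given as a unit quaternion [x, y, z, w].
In Python, from station import robot gives the robot as it stands. The module is installed in compiled form; this text tells all that it offers.
- The arm moves only by the tool apply_moves, never from a script. Its argument "increments" is a list of rows, each a list of 7 numbers: the turn, a rotation vector about the tool's x, y, z in rad, then the shift along the tool's x, y, z in m, then the closure, from 0 (fully open) to 1 (shut). A call has 1 to 12 rows; each row is the pose to reach, as a shift and turn from the pose commanded when the call began, along the tool's axes at that moment; what a row does not reach only later rows make up. A row lasts 1/12 s, in which the tool goes at most 41.7 mm and 7.16 degrees, less where a joint would pass 70% of its speed; a pose out of reach is approached as far as the arm can. A call with a gripper value outside its range is refused whole. The fingers move at their own pace and stop on an object; "newtons" is the grip in N (left out, the last holds). Time passes only in rows, so rows that repeat a pose let the fingers close. It gives the time, the measured TCP pose, the force and the opening at its end, in the units of the state.
- robot.state(): the state, without advancing time (a new reading comes with each control period).
- robot.grab_frame(name): name is "scene" or "top" or "wrist"; returns a dict with "pixels" (420x560x3 uint8, red, green, blue), "depth" (420x560 float32, m along the optical axis (not along the pixel's ray), 0 where there is no reading), "fx", "fy", "cx", "cy" (pixels), "k1" (the pictures are not rectified: a ray, as slopes to the right and down, at radius r is drawn at 1 + k1 r^2 times it, then the intrinsics apply), "rvec" (rotation vector, rad) and "tvec" (3), from world to camera coordinates, as OpenCV has them. Camera axes: x right, y down, z forward; pixel columns grow to the right and rows downward; lengths in m; the calibration is good to about 2 mm. A picture is of the moment at which its call begins.
- robot.finish_job(): hands the job in, once; it reports no verdict.
The state is a dict: "t": time; "joints": joint angles; "dq": joint speeds; "tau": joint torques, N m; "eef_pos": TCP position; "tool_rot": TCP orientation; "ft_force": force on the tool from outside, world axes, zero at the start; "moment": the same for the moment, N m; "width": finger opening in m.
Only numpy, scipy, OpenCV 4.12 (cv2) and the standard library are available. Lean on these libraries where they do the work, as an engineer would, in place of code of your own. Each camera call takes 0.05 s, during which the arm holds its last target. There are 200 camera calls.

## Working session

There is one attempt and no reset: what is moved stays moved. The work goes in short steps, Python scripts to look and compute and a tool call to move; the robot and the scene stay as the last step left them, time stands still between calls to the robot, and variables do not carry over. Pictures are saved under pics/ and viewed, about 8 in all and at most 12, crops included, and the job is handed in when it is done.

Besides the shell and the picture viewer there is one more tool, called after "Request:" by a JSON object that holds its "method" and its "body". apply_moves: Moves the arm, as the interface text tells. Its arguments: {"type":"object","properties":{"increments":{"type":"array","items":{"type":"array","items":{"type":"number"}}},"newtons":{"type":"number"}},"required":["increments"]}

```bash
mkdir -p pics
cat > h.py <<'E'
import numpy as np, cv2
from scipy.spatial.transform import Rotation as R
from station import robot
def grab(n,save=None):
    f=robot.grab_frame(n)
    if save: cv2.imwrite('pics/'+save,f['pixels'][:,:,::-1])
    return f
def cloud(f):
    """world xyz for every pixel (420x560x3), nan where no depth"""
    K=np.array([[f['fx'],0,f['cx']],[0,f['fy'],f['cy']],[0,0,1]])
    v,u=np.mgrid[:420,:560]
    p=cv2.undistortPoints(np.stack([u,v],-1).reshape(-1,1,2).astype(np.float64),K,np.array([f['k1'],0,0,0,0.])).reshape(420,560,2)
    d=np.where(f['depth']>0,f['depth'],np.nan).astype(float)
    c=np.dstack([p*d[...,None],d])
    Rm=cv2.Rodrigues(np.array(f['rvec'],float))[0]
    return (c-np.array(f['tvec']).ravel())@Rm
E
python3 - <<'E'
from h import *
for n in('top','scene'):
    f=grab(n,n+'0.png'); np.savez(n+'0.npz',c=cloud(f),p=f['pixels'])
    print(n,[f[k] for k in('fx','k1','rvec','tvec')])
s=robot.state();print(s['tool_rot'],s['t'],s['ft_force'],s['width'])
a=cv2.imread('pics/top0.png')
E
```

```text
top [417.13664855105947, -0.027610451943535386, array([ 2.18387076, -2.22123312,  0.06395022]), array([-0.00510407,  0.55488829,  0.97227544])]
scene [396.04615523955033, -0.09371958945410844, array([ 1.57875511,  1.79832945, -0.84941113]), array([ 0.05989423, -0.20445446,  1.45078953])]
[-0.59406873  0.38334964 -0.38277395  0.59465074] 0.1 [-0.03021454 -0.05571426 -1.35982593] 0.08562666712310694
```

View pics/top0.png

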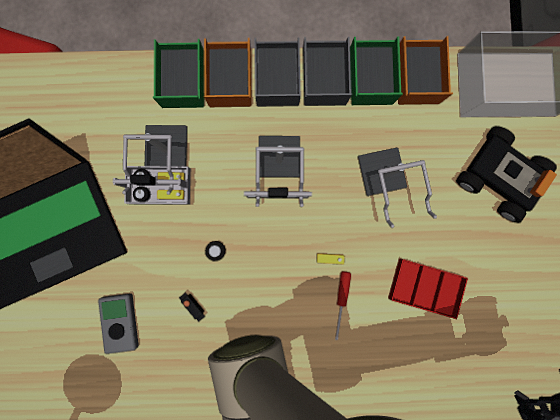

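View pics/scene0.png

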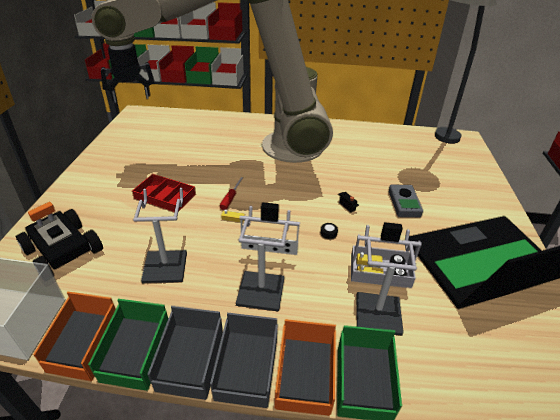

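The basket is on the left stand (block near 141,178 in the top view). The plate is in the middle (278,192), and the empty stand is on the right (hook tips near 391,225 and 432,213; post top near 382,170).

Run:
```python
from h import *
for n in('top','scene'):
    z=np.load(n+'0.npz');c=z['c'];p=z['p'].astype(int)
    br=p.max(2)
    x,y,h=c[...,0],c[...,1],c[...,2]
    print(n)
    for lab,box in dict(top=dict(B=(110,120,200,210),P=(240,130,320,210),F=(355,140,445,235)),scene=dict(B=(345,215,420,335),P=(235,195,305,310),F=(130,175,190,285)))[n].items():
        m=np.zeros(h.shape,bool);m[box[1]:box[3],box[0]:box[2]]=1
        if lab!='F':
            k=m&(h>.168)&(br<70)&(h<.2)
            q=c[k]; print(lab,'block n',len(q),q.min(0).round(3),q.max(0).round(3),np.median(q,0).round(4))
            r=cv2.minAreaRect((q[q[:,2]>.176][:,:2]*1000).astype(np.float32)); print('  rect',r)
        k=m&(h>.115)&(h<.17)
        q=c[k];print(lab,'rods n',len(q),q.min(0).round(3),q.max(0).round(3))
        if lab=='F':
            np.save('F_%s.npy'%n,q)
            for a in np.array(q[np.argsort(q[:,0])][::max(1,len(q)//45)]).round(3):print(a,end=' ')
            k=m&(h<.03)&(h>.004)&(br<95);q=c[k];print('foot',cv2.minAreaRect((q[:,:2]*1000).astype(np.float32)),q[:,2].mean())
        else:
            k=m&(h>.125)&(h<.145)&(br>90);q=c[k];print(' ',np.cov(q[:,:2].T)*1e6)
```

```text
top
B block n 205 [0.598 0.239 0.168] [0.615 0.28  0.186] [0.6066 0.2576 0.182 ]
  rect ((606.7445068359375, 259.3684387207031), (40.71646499633789, 16.409069061279297), 89.76258087158203)
B rods n 995 [0.579 0.189 0.115] [0.705 0.331 0.169]
  [[  43.49205881   83.82678284]
 [  83.82678284 2517.84473083]]
P block n 176 [ 0.569 -0.029  0.177] [0.585 0.008 0.185] [ 0.5767 -0.0095  0.182 ]
  rect ((576.71630859375, -10.356870651245117), (37.36650848388672, 16.032121658325195), 88.8836898803711)
P rods n 860 [ 0.55  -0.078  0.117] [0.675 0.059 0.163]
  [[  40.93654144   56.10174625]
 [  56.10174625 2163.89436565]]
F rods n 722 [ 0.504 -0.334  0.116] [ 0.641 -0.217  0.16 ]
[ 0.504 -0.245  0.15 ] [ 0.51  -0.238  0.14 ] [ 0.517 -0.237  0.126] [ 0.523 -0.236  0.13 ] [ 0.527 -0.236  0.132] [ 0.531 -0.239  0.13 ] [ 0.534 -0.328  0.135] [ 0.538 -0.327  0.133] [ 0.542 -0.328  0.13 ] [ 0.546 -0.231  0.137] [ 0.549 -0.231  0.147] [ 0.553 -0.323  0.128] [ 0.557 -0.229  0.154] [ 0.561 -0.23   0.152] [ 0.565 -0.23   0.159] [ 0.568 -0.318  0.147] [ 0.572 -0.32   0.154] [ 0.576 -0.32   0.154] [ 0.58  -
[... 1975 characters left out ...]
 [ 0.624 -0.223  0.154] [ 0.625 -0.227  0.151] [ 0.626 -0.24   0.157] [ 0.627 -0.245  0.157] [ 0.628 -0.271  0.155] [ 0.629 -0.237  0.154] [ 0.63  -0.242  0.154] [ 0.631 -0.253  0.156] [ 0.632 -0.286  0.155] [ 0.632 -0.271  0.155] [ 0.633 -0.256  0.134] [ 0.634 -0.27   0.12 ] [ 0.635 -0.275  0.156] [ 0.635 -0.272  0.148] [ 0.636 -0.287  0.156] [ 0.636 -0.275  0.155] [ 0.637 -0.258  0.143] [ 0.637 -0.257  0.146] [ 0.637 -0.258  0.14 ] [ 0.638 -0.261  0.134] [ 0.638 -0.263  0.125] [ 0.639 -0.262  0.116] [ 0.64  -0.306  0.157] [ 0.641 -0.304  0.152] [ 0.643 -0.306  0.151] foot ((490.497802734375, -332.90576171875), (430.5545349121094, 169.25291442871094), 14.078819274902344) 0.01429945829657021
```

```bash
cat >> h.py <<'E'
def plan(pos,yaw):
    """shift/turn in tool axes to TCP pos; yaw = world direction of tool x (tool y down)"""
    s=robot.state(); r=R.from_quat(s['tool_rot'])
    t=R.from_matrix(np.array([[np.cos(yaw),0,-np.sin(yaw)],[np.sin(yaw),0,np.cos(yaw)],[0,-1,0]]))
    print('t',s['t'],'pos',s['eef_pos'].round(4) if hasattr(s['eef_pos'],'round') else s['eef_pos'],'w',s['width'],'F',np.round(s['ft_force'],1))
    print('turn',(r.inv()*t).as_rotvec().round(4),'shift',r.inv().apply(np.array(pos)-s['eef_pos']).round(4))
E
python3 - <<'E'
from h import *
r=R.from_quat(robot.state()['tool_rot']).as_matrix();print(r.round(3),robot.state()['joints'])
for y in(-.025,np.pi-.025):plan([.608,.259,.26],y)
E
```

```text
[[ 0.413 -0.     0.911]
 [-0.911  0.001  0.413]
 [-0.001 -1.     0.   ]] [-1.36838720e+00  3.13385675e-01  1.49833648e+00 -6.00292992e-06
  1.33102819e+00 -2.23394899e-01]
t 0.1 pos [ 0.2168 -0.4779  0.2308] w 0.08562666712310694 F [-0.  -0.1 -1.4]
turn [-9.00e-04 -1.12e+00 -9.00e-04] shift [-0.5095 -0.0285  0.6607]
t 0.1 pos [ 0.2168 -0.4779  0.2308] w 0.08562666712310694 F [-0.  -0.1 -1.4]
turn [ 1.0000e-03  2.0216e+00 -1.0000e-03] shift [-0.5095 -0.0285  0.6607]
```

Request:
{"method": "apply_moves", "body": {"increments": [[0,-1.12,0,-0.51,-0.03,0.66,0.4],[0,-1.12,0,-0.51,-0.03,0.66,0.4],[0,-1.12,0,-0.51,-0.03,0.66,0.4],[0,-1.12,0,-0.51,-0.03,0.66,0.4],[0,-1.12,0,-0.51,-0.03,0.66,0.4],[0,-1.12,0,-0.51,-0.03,0.66,0.4],[0,-1.12,0,-0.51,-0.03,0.66,0.4],[0,-1.12,0,-0.51,-0.03,0.66,0.4],[0,-1.12,0,-0.51,-0.03,0.66,0.4],[0,-1.12,0,-0.51,-0.03,0.66,0.4],[0,-1.12,0,-0.51,-0.03,0.66,0.4],[0,-1.12,0,-0.51,-0.03,0.66,0.4]]}}

```text
t: 1.1
eef_pos: [0.4511, -0.0344, 0.2493]
tool_rot: [0.707, -0.009, 0.009, -0.707]
ft_force: [0.5, -0.8, 0.9]
width: 0.0513
```

Run:
```python
from h import *
plan([.608,.259,.26],-.025)
f=grab('wrist','w1.png');c=cloud(f);np.save('w1.npy',c)
h=c[...,2];print(np.nanmin(h),np.nanmax(h))
```

```text
t 1.1 pos [ 0.4511 -0.0344  0.2493] w 0.051288615666873094 F [ 0.5 -0.8  0.9]
turn [0.     0.0001 0.    ] shift [ 0.1495 -0.0107  0.2972]
-0.002478680216942981 0.3538919003844825
```

View pics/w1.png

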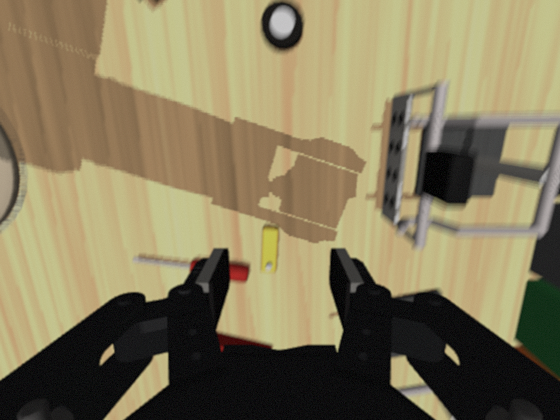

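The wrist camera has world +x to the right and +y up. The fingers are at the bottom, and the plate stand is at right (block near 448,175). I'll go on to a point above the basket.

Request:
{"method": "apply_moves", "body": {"increments": [[0,0,0,0.11,-0.01,0.26,0.4],[0,0,0,0.11,-0.01,0.26,0.4],[0,0,0,0.11,-0.01,0.26,0.4],[0,0,0,0.11,-0.01,0.26,0.4],[0,0,0,0.11,-0.01,0.26,0.4],[0,0,0,0.11,-0.01,0.26,0.4],[0,0,0,0.11,-0.01,0.26,0.4],[0,0,0,0.11,-0.01,0.26,0.4],[0,0,0,0.11,-0.01,0.26,0.4],[0,0,0,0.11,-0.01,0.26,0.4]]}}

```text
t: 1.98
eef_pos: [0.5669, 0.22, 0.2588]
tool_rot: [0.707, -0.009, 0.009, -0.707]
ft_force: [-0.2, -0.4, 0.3]
width: 0.0511
```

Run:
```python
from h import *
f=grab('wrist','w2.png');c=cloud(f);h=c[...,2]
k=(h>.165)&(h<.19)&(abs(c[...,0]-.608)<.03)&(abs(c[...,1]-.259)<.04)
q=c[k&(h>.177)];print(len(q),np.median(q,0),cv2.minAreaRect((q[:,:2]*1000).astype(np.float32)))
print(np.percentile(q,[1,99],axis=0))
k=(h>.133)&(h<.145)&(abs(c[...,0]-.608)<.02)&(abs(c[...,1]-.259)<.075)
q=c[k];print(len(q),np.polyfit(q[:,1],q[:,0],1), q.min(0),q.max(0))
plan([.608,.259,.26],-.025)
```

```text
1327 [0.60885375 0.26108068 0.18250547] ((609.5343017578125, 259.89813232421875), (40.25759506225586, 18.380678176879883), 88.1694564819336)
[[0.60042072 0.24036472 0.17812971]
 [0.6182387  0.2798641  0.18427283]]
1572 [0.0223554  0.60380215] [0.58853094 0.18991747 0.13303972] [0.62789073 0.32974119 0.14497569]
t 2.0333 pos [0.567  0.2196 0.2592] w 0.05098210617402509 F [ 0.5 -0.4  0.2]
turn [ 0.0003 -0.0009 -0.0005] shift [ 0.04   -0.0009  0.0404]
```

View pics/w2.png

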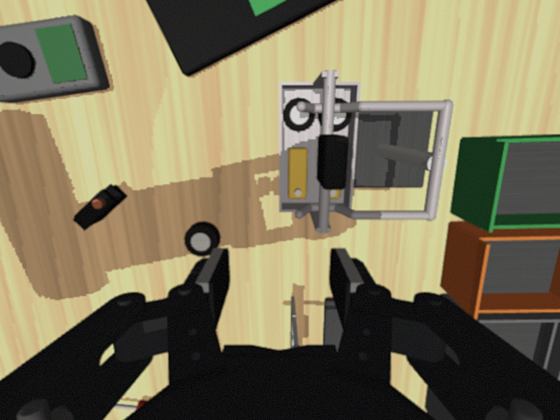

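The basket block is near (330,160), measured at about (0.609, 0.260) with yaw about -0.03. I'll go over it and down.

Request:
{"method": "apply_moves", "body": {"increments": [[0,0.005,0,0.042,0,0.041,0.4],[0,0.005,0,0.042,0,0.041,0.4],[0,0.005,0,0.042,0,0.041,0.4],[0,0.005,0,0.042,0.03,0.041,0.4],[0,0.005,0,0.042,0.055,0.041,0.4],[0,0.005,0,0.042,0.08,0.041,0.4],[0,0.005,0,0.042,0.095,0.041,0.4],[0,0.005,0,0.042,0.105,0.041,0.4],[0,0.005,0,0.042,0.11,0.041,0.4],[0,0.005,0,0.042,0.11,0.041,0.4],[0,0.005,0,0.042,0.11,0.041,0.4]]}}

```text
t: 2.95
eef_pos: [0.6106, 0.2602, 0.1505]
tool_rot: [-0.707, 0.01, -0.011, 0.707]
ft_force: [0.1, 0.2, 0.4]
width: 0.0515
```

Request:
{"method": "apply_moves", "body": {"increments": [[0,0,0,0,0,0,0.5],[0,0,0,0,0,0,0.7],[0,0,0,0,0,0,0.8],[0,0,0,0,0,0,0.9],[0,0,0,0,0,0,1],[0,0,0,0,0,0,1],[0,0,0,0,0,0,1],[0,0,0,0,0,0,1],[0,0,0,0,0,0,1],[0,0,0,0,0,0,1]], "newtons": 60}}

```text
t: 3.78
eef_pos: [0.6105, 0.2607, 0.15]
tool_rot: [-0.707, 0.01, -0.011, 0.707]
ft_force: [-0.3, 0.7, 4.8]
width: 0.0176
```

Gripped at 17.6 mm. Lift 38 mm.

Request:
{"method": "apply_moves", "body": {"increments": [[0,0,0,0,-0.005,0,1],[0,0,0,0,-0.01,0,1],[0,0,0,0,-0.015,0,1],[0,0,0,0,-0.02,0,1],[0,0,0,0,-0.025,0,1],[0,0,0,0,-0.03,0,1],[0,0,0,0,-0.034,0,1],[0,0,0,0,-0.037,0,1],[0,0,0,0,-0.038,0,1],[0,0,0,0,-0.038,0,1]]}}

```text
t: 4.62
eef_pos: [0.6103, 0.2605, 0.1875]
tool_rot: [-0.707, 0.011, -0.011, 0.707]
ft_force: [0.6, 0.1, -2.4]
width: 0.017
```

Run:
```python
from h import *
plan([.61,.26,.188],-.03)
f=grab('scene','s1.png');c=cloud(f);h=c[...,2]
cv2.imwrite('pics/s1c.png',cv2.resize(f['pixels'][190:340,300:500,::-1],None,fx=3,fy=3))
f=grab('wrist');c=cloud(f);h=c[...,2]
for s in(-1,1):
  # bar ends beyond fingers
  k=(h>.155)&(h<.19)&(abs(c[...,0]-.61)<.012)&(abs(c[...,1]-.26-s*.05)<.02);q=c[k];print(len(q),np.median(q,0) if len(q) else '')
```

```text
t 4.6167 pos [0.6103 0.2605 0.1875] w 0.017034098203451288 F [ 0.6  0.1 -2.4]
turn [-0.0001 -0.      0.0003] shift [-0.0003 -0.0005 -0.0005]
343 [0.60869908 0.19974358 0.17657866]
1549 [0.61180791 0.31191685 0.17697469]
```

View pics/s1c.png

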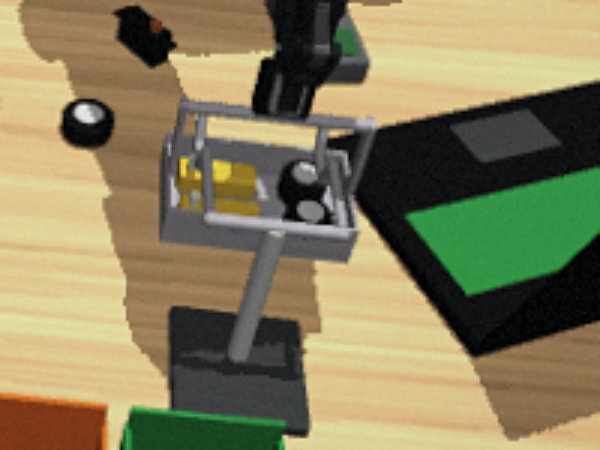

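The basket is off the hooks and level, with the bar axis at z≈0.172. The dark case (lower right of the crop) may be near the exit path, so I'll check its height and position.

Run:
```python
from h import *
c=np.load('top0.npz')['c'].reshape(-1,3)
for a in np.arange(.36,.62,.03):
    q=c[(abs(c[:,0]-a)<.015)&(c[:,2]>.03)&(c[:,1]>.15)]
    print(a.round(2),[ (lo,round(q[q[:,2]>lo][:,1].min(),3) if (q[:,2]>lo).any() else None) for lo in(.03,.05,.07)])
q=c[(c[:,0]>.3)&(c[:,0]<.53)&(c[:,1]>-.36)&(c[:,1]<.3)&(c[:,2]>.02)]
print('corridor max',q[:,2].max(),q[q[:,2].argsort()[-3:]])
```

```text
0.36 [(0.03, np.float64(0.189)), (0.05, None), (0.07, None)]
0.39 [(0.03, None), (0.05, None), (0.07, None)]
0.42 [(0.03, None), (0.05, None), (0.07, None)]
0.45 [(0.03, None), (0.05, None), (0.07, None)]
0.48 [(0.03, None), (0.05, None), (0.07, None)]
0.51 [(0.03, None), (0.05, None), (0.07, None)]
0.54 [(0.03, None), (0.05, None), (0.07, None)]
0.57 [(0.03, np.float64(0.189)), (0.05, np.float64(0.189)), (0.07, np.float64(0.19))]
0.6 [(0.03, np.float64(0.188)), (0.05, np.float64(0.188)), (0.07, np.float64(0.189))]
corridor max 0.6049805884338605 [[ 0.32716146 -0.09713239  0.6031481 ]
 [ 0.32727737 -0.09799737  0.60345935]
 [ 0.32816189 -0.09108953  0.60498059]]
```

The case is under 30 mm tall, so the path is clear. Draw 160 mm away from the post.

Request:
{"method": "apply_moves", "body": {"increments": [[0,0,0,-0.006,0,0,1],[0,0,0,-0.016,0,0,1],[0,0,0,-0.03,0,0,1],[0,0,0,-0.046,0,0,1],[0,0,0,-0.064,0,0,1],[0,0,0,-0.082,0,0,1],[0,0,0,-0.1,0,0,1],[0,0,0,-0.118,0,0,1],[0,0,0,-0.135,0,0,1],[0,0,0,-0.148,0,0,1],[0,0,0,-0.156,0,0,1],[0,0,0,-0.16,0,0,1]]}}

```text
t: 5.72
eef_pos: [0.4492, 0.2654, 0.1874]
tool_rot: [-0.707, 0.01, -0.01, 0.707]
ft_force: [0.1, -0.0, -2.1]
width: 0.0174
```

Run:
```python
from h import *
plan([.421,-.303,.205],.2)
c=np.load('top0.npz')['c'].reshape(-1,3)
q=c[(c[:,0]>.3)&(c[:,0]<.5)&(c[:,1]>-.42)&(c[:,1]<-.15)&(c[:,2]>.02)&(c[:,2]<.2)]
print('corridor max',np.percentile(q[:,2],[50,95,99,100]),q[q[:,2].argmax()])
```

```text
t 5.7167 pos [0.4492 0.2654 0.1874] w 0.01738265497524127 F [ 0.1 -0.  -2.1]
turn [-1.000e-04 -2.296e-01  0.000e+00] shift [-0.0114 -0.0176 -0.569 ]
corridor max [0.02607027 0.03231443 0.03365861 0.03519746] [ 0.41319937 -0.29362654  0.03519746]
```

Request:
{"method": "apply_moves", "body": {"increments": [[0,0,0,0,-0.003,-0.008,1],[0,0,0,0,-0.006,-0.022,1],[0,0,0,0,-0.01,-0.042,1],[0,0,0,0,-0.014,-0.068,1],[0,0,0,0,-0.016,-0.098,1],[0,0,0,0,-0.018,-0.13,1],[0,0,0,0,-0.018,-0.162,1],[0,0,0,0,-0.018,-0.194,1],[0,-0.02,0,-0.002,-0.018,-0.226,1],[0,-0.04,0,-0.004,-0.018,-0.258,1],[0,-0.06,0,-0.006,-0.018,-0.29,1],[0,-0.08,0,-0.008,-0.018,-0.322,1]]}}

```text
t: 6.72
eef_pos: [0.4324, -0.0587, 0.2056]
tool_rot: [0.707, 0.018, -0.018, -0.707]
ft_force: [1.5, 0.3, -2.1]
width: 0.0173
```

Run:
```python
from h import *
plan([.421,-.303,.205],.2)
```

```text
t 6.7167 pos [ 0.4324 -0.0587  0.2056] w 0.017326551702409102 F [ 1.5  0.3 -2.1]
turn [ 0.0006 -0.1495  0.0007] shift [-0.0238  0.0007 -0.2434]
```

Request:
{"method": "apply_moves", "body": {"increments": [[0,-0.02,0,-0.003,0,-0.03,1],[0,-0.04,0,-0.006,0,-0.06,1],[0,-0.06,0,-0.009,0,-0.09,1],[0,-0.08,0,-0.012,0,-0.118,1],[0,-0.1,0,-0.014,0,-0.145,1],[0,-0.12,0,-0.017,0,-0.17,1],[0,-0.135,0,-0.019,0,-0.193,1],[0,-0.145,0,-0.021,0,-0.213,1],[0,-0.15,0,-0.023,0,-0.228,1],[0,-0.15,0,-0.024,0,-0.238,1],[0,-0.15,0,-0.024,0,-0.243,1],[0,-0.15,0,-0.024,0,-0.243,1]]}}

```text
t: 7.72
eef_pos: [0.4206, -0.301, 0.2052]
tool_rot: [0.704, 0.07, -0.07, -0.704]
ft_force: [-0.6, -0.5, -3.4]
width: 0.0174
```

Run:
```python
from h import *
plan([.421,-.303,.205],.2)
f=grab('wrist','w3.png');c=cloud(f);h=c[...,2];np.save('w3.npy',c)
g=c.reshape(-1,3);g=g[(g[:,2]>.118)&(g[:,2]<.165)&(g[:,0]>.49)&(g[:,0]<.66)&(g[:,1]<-.19)&(g[:,1]>-.36)]
t=.2;ex=np.array([np.cos(t),np.sin(t)]);ey=np.array([-ex[1],ex[0]])
X=g[:,:2]@ex;Y=g[:,:2]@ey;m=X.max();print(len(g),X.min(),m)
# rods: away from crossbar
for lo,hi in((Y.min(),np.median(Y)-.01),(np.median(Y)+.01,Y.max())):
    k=(Y>=lo)&(Y<=hi)&(X<m-.03)
    if k.sum()<10: continue
    print('rod n',k.sum(),'slope,off',np.polyfit(X[k],Y[k],1),'Ymed',np.median(Y[k]),'Yrange',np.percentile(Y[k],[2,98]))
    for a in np.arange(X[k].min(),m-.03,.006):
        kk=k&(abs(X-a)<.003)
        if kk.any(): print('  X %.3f zmax %.3f zmin %.3f Y %.3f'%(a,g[kk,2].max(),g[kk,2].min(),np.median(Y[kk])))
```

```text
t 7.7167 pos [ 0.4206 -0.301   0.2052] w 0.017437810355717922 F [-0.6 -0.5 -3.4]
turn [ 0.     -0.0012 -0.    ] shift [-0.      0.0002 -0.002 ]
4077 0.44541471888730116 0.5657000718638557
rod n 1533 slope,off [-0.00699973 -0.42442607] Ymed -0.42742185013064543 Yrange [-0.4323106  -0.42518952]
  X 0.445 zmax 0.154 zmin 0.145 Y -0.428
  X 0.451 zmax 0.155 zmin 0.131 Y -0.426
  X 0.457 zmax 0.145 zmin 0.124 Y -0.426
  X 0.463 zmax 0.135 zmin 0.127 Y -0.427
  X 0.469 zmax 0.132 zmin 0.126 Y -0.428
  X 0.475 zmax 0.132 zmin 0.126 Y -0.428
  X 0.481 zmax 0.134 zmin 0.127 Y -0.428
  X 0.487 zmax 0.148 zmin 0.125 Y -0.428
  X 0.493 zmax 0.157 zmin 0.134 Y -0.427
  X 0.499 zmax 0.157 zmin 0.148 Y -0.427
  X 0.505 zmax 0.157 zmin 0.151 Y -0.428
  X 0.511 zmax 0.158 zmin 0.151 Y -0.428
  X 0.517 zmax 0.157 zmin 0.150 Y -0.428
  X 0.523 zmax 0.157 zmin 0.152 Y -0.427
  X 0.529 zmax 0.158 zmin 0.151 Y -0.428
  X 0.535 zmax 0.157 zmin 0.150 Y -0.428
rod n 1669 slope,off [-0.01698563 -0.33067618] Ymed -0.3389221218105682 Yrange [-0.34321875 -0.3354638 ]
  X 0.446 zmax 0.155 zmin 0.147 Y -0.339
  X 0.452 zmax 0.155 zmin 0.134 Y -0.338
  X 0.458 zmax 0.146 zmin 0.126 Y -0.336
  X 0.464 zmax 0.133 zmin 0.127 Y -0.338
  X 0.470 zmax 0.132 zmin 0.127 Y -0.339
  X 0.476 zmax 0.132 zmin 0.127 Y -0.339
  X 0.482 zmax 0.133 zmin 0.127 Y -0.339
  X 0.488 zmax 0.148 zmin 0.128 Y -0.339
  X 0.494 zmax 0.157 zmin 0.140 Y -0.339
  X 0.500 zmax 0.158 zmin 0.151 Y -0.339
  X 0.506 zmax 0.157 zmin 0.153 Y -0.339
  X 0.512 zmax 0.158 zmin 0.153 Y -0.339
  X 0.518 zmax 0.158 zmin 0.152 Y -0.340
  X 0.524 zmax 0.158 zmin 0.152 Y -0.339
  X 0.530 zmax 0.157 zmin 0.152 Y -0.340
  X 0.536 zmax 0.155 zmin 0.154 Y -0.343
```

View pics/w3.png

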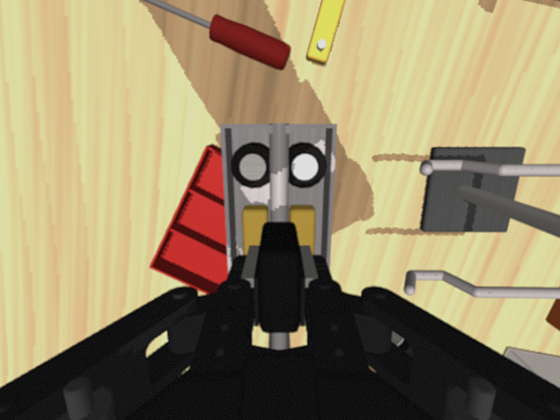

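The basket hangs level in the grip, tray around (280,200). The hook tips are near (427,168) and (411,285). In stand axes the hook centre is X 0.472, Y −0.3835, against the basket at X 0.352, Y −0.379. I'll go down 17 mm, then forward 120 mm and −5 mm along the bar.

Request:
{"method": "apply_moves", "body": {"increments": [[0,0,0,0,0.006,-0.002,1],[0,0,0,0,0.012,-0.004,1],[0,0,0,0,0.017,-0.005,1],[0,0,0,0,0.017,-0.005,1],[0,0,0,0.006,0.017,-0.005,1],[0,0,0,0.014,0.017,-0.005,1],[0,0,0,0.024,0.017,-0.005,1],[0,0,0,0.034,0.017,-0.005,1],[0,0,0,0.044,0.017,-0.005,1],[0,0,0,0.052,0.017,-0.005,1],[0,0,0,0.058,0.017,-0.005,1],[0,0,0,0.06,0.017,-0.005,1]]}}

```text
t: 8.77
eef_pos: [0.4816, -0.2928, 0.1881]
tool_rot: [-0.704, -0.071, 0.071, 0.704]
ft_force: [0.0, 0.0, -3.0]
width: 0.0172
```

Request:
{"method": "apply_moves", "body": {"increments": [[0,0,0,0.006,0,0,1],[0,0,0,0.014,0,0,1],[0,0,0,0.022,0,0,1],[0,0,0,0.03,0,0,1],[0,0,0,0.038,0,0,1],[0,0,0,0.046,0,0,1],[0,0,0,0.053,0,0,1],[0,0,0,0.058,0,0,1],[0,0,0,0.06,0,0,1],[0,0,0,0.06,0,0,1],[0,0,0,0.06,0,0,1]]}}

```text
t: 9.68
eef_pos: [0.5393, -0.2813, 0.1882]
tool_rot: [-0.704, -0.071, 0.071, 0.704]
ft_force: [0.1, -0.1, -1.9]
width: 0.0174
```

Run:
```python
from h import *
t=.2;X,Y=.472,-.3835
plan([X*np.cos(t)-Y*np.sin(t),X*np.sin(t)+Y*np.cos(t),.15],t)
f=grab('wrist','w4.png');c=cloud(f).reshape(-1,3)
ex=np.array([np.cos(t),np.sin(t)]);ey=np.array([-ex[1],ex[0]])
XX=c[:,:2]@ex;YY=c[:,:2]@ey
k=(c[:,2]>.16)&(c[:,2]<.185)&(abs(XX-X)<.02)&(YY>Y+.03)&(YY<Y+.07)
print('bar',k.sum(),np.median(XX[k]),np.polyfit(YY[k],XX[k],1),YY[k].max(),np.median(c[k,2]))
```

```text
t 9.6833 pos [ 0.5393 -0.2813  0.1882] w 0.017377826338266757 F [ 0.1 -0.1 -1.9]
turn [-0.0001  0.     -0.0003] shift [-0.0007  0.0382 -0.0007]
bar 1564 0.47267805593313883 [-2.13222293e-04  4.72626211e-01] -0.3136743965705729 0.17801072759228997
```

View pics/w4.png

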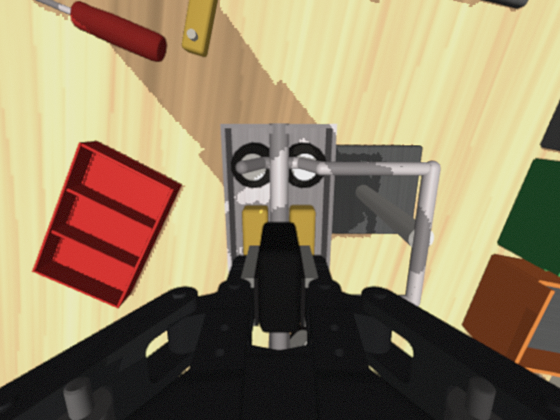

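The bar (280,160) lies between the near hook's tip (243,165) and its back leg (300,165), with no contact force. Lowering 38 mm.

Request:
{"method": "apply_moves", "body": {"increments": [[0,0,0,0,0.005,0,1],[0,0,0,0,0.01,0,1],[0,0,0,0,0.015,0,1],[0,0,0,0,0.02,0,1],[0,0,0,0,0.025,0,1],[0,0,0,0,0.029,0,1],[0,0,0,0,0.032,0,1],[0,0,0,0,0.034,0,1],[0,0,0,0,0.036,0,1],[0,0,0,0,0.037,0,1],[0,0,0,0,0.037,0,1]]}}

```text
t: 10.65
eef_pos: [0.5394, -0.2812, 0.1512]
tool_rot: [-0.704, -0.071, 0.071, 0.704]
ft_force: [0.1, -0.3, -1.5]
width: 0.017
```

Request:
{"method": "apply_moves", "body": {"increments": [[0,0,0,0,0.001,0,1],[0,0,0,0,0.0015,0,1],[0,0,0,0,0.002,0,1],[0,0,0,0,0.002,0,1],[0,0,0,0,0.002,0,1]]}}

```text
t: 11.07
eef_pos: [0.5396, -0.2814, 0.15]
tool_rot: [0.704, 0.071, -0.07, -0.703]
ft_force: [-1.4, 0.5, 5.2]
width: 0.0171
```

Seated: the force went from −1.5 to +5 N. Open to about half and hold, then rise.

Request:
{"method": "apply_moves", "body": {"increments": [[0,0,0,0,0,0,0.75],[0,0,0,0,0,0,0.7],[0,0,0,0,0,0,0.6],[0,0,0,0,0,0,0.5],[0,0,0,0,0,0,0.4],[0,0,0,0,0,0,0.4],[0,0,0,0,0,0,0.4],[0,0,0,0,0,0,0.4]]}}

```text
t: 11.73
eef_pos: [0.5394, -0.2813, 0.1492]
tool_rot: [0.704, 0.071, -0.071, -0.704]
ft_force: [0.2, -0.4, -0.3]
width: 0.051
```

Request:
{"method": "apply_moves", "body": {"increments": [[0,0,0,0,-0.01,0,0.4],[0,0,0,0,-0.02,0,0.4],[0,0,0,0,-0.035,0,0.4],[0,0,0,0,-0.055,0,0.4],[0,0,0,0,-0.08,0,0.4],[0,0,0,0,-0.1,0,0.4],[0,0,0,0,-0.12,0,0.4],[0,0,0,0,-0.13,-0.02,0.4],[0,0,0,0,-0.13,-0.05,0.4],[0,0,0,0,-0.13,-0.07,0.4],[0,0,0,0,-0.13,-0.08,0.4],[0,0,0,0,-0.13,-0.08,0.4]]}}

```text
t: 12.73
eef_pos: [0.5551, -0.3615, 0.2796]
tool_rot: [0.704, 0.07, -0.07, -0.703]
ft_force: [0.0, 0.2, -1.3]
width: 0.0512
```

Run:
```python
from h import *
plan([.54,-.28,.28],.2)
f=grab('wrist','w5.png');c=cloud(f)
q=c[(c[...,2]>.174)&(c[...,2]<.2)&(abs(c[...,0]-.54)<.04)&(abs(c[...,1]+.28)<.045)]
print(len(q),q[:,2].mean() if len(q) else '',cv2.minAreaRect((q[:,:2]*1000).astype(np.float32)) if len(q) else '')
f=grab('scene'); p=f['pixels'][130:290,90:330,::-1]
cv2.imwrite('pics/s2c.png',np.vstack([cv2.resize(p,(480,320)),cv2.resize(np.ascontiguousarray(cv2.imread('pics/w5.png')),(480,280))[:, :]]))
```

```text
t 12.7333 pos [ 0.5551 -0.3615  0.2796] w 0.05119222410169147 F [ 0.   0.2 -1.3]
turn [ 0.0007 -0.002   0.0002] shift [ 0.0013 -0.0004  0.0829]
1262 0.18245876671182745 ((540.21728515625, -282.037353515625), (17.81678009033203, 39.622100830078125), 10.728069305419922)
```

View pics/s2c.png

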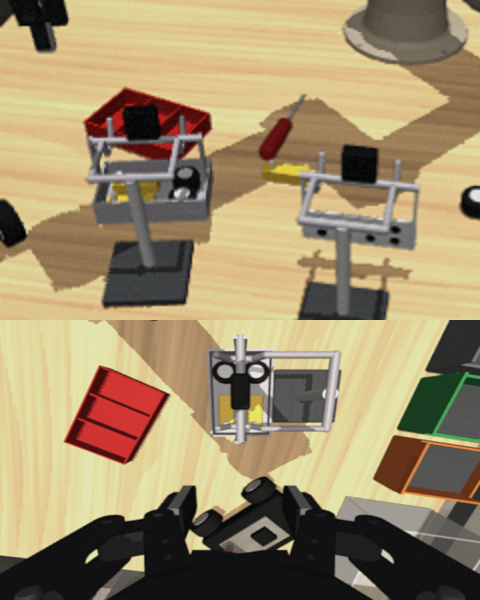

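The basket hangs in both hooks: block at (143,122) in the scene crop, level over the tray, with the gripper clear. The plate at right is undisturbed.

```bash
python3 -c "
from h import *
print(robot.finish_job())"
```

```text
the job is handed in; nothing more can be done
None
```

The basket now hangs by its bar in both hooks of the stand that was empty, and I handed the job in after about 12.8 s of the 53 s allowed.

I gripped the block, lifted it 38 mm, drew it 160 mm away from its post, and carried it level in front of the plate stand. I then brought the bar in over the hook tips, lowered it until it seated (the vertical force rose to about +5 N), released it and backed off.

- **Position:** the last wrist measurement put the block at (0.540, −0.282). The hook point I had measured before placing it was about (0.539, −0.282).
- **Height and angle:** the block top was at 0.1825 m, which puts its centre about 27 mm above the hook point. The bar was within about 1° of the hook line.
- **Clearance:** at hand-in the gripper was about 80 mm to the side and 130 mm higher.
- **Plate:** it looks undisturbed in the last scene picture, but I did not measure it again.

None of the checks failed. The only disagreement was about 5 mm in x between the scene and top cameras at the start, which the wrist camera's close look settled.

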